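Set up the tracing jig: template under the clip, turntable to station six

TASK

Get the figure-tracing jig ready for its next cut. First slide the plywood template along the bed, using its own front edge to lift the sprung clip (keep the gripper off the clip), until it sits fully home, central and square against both stop posts. Then turn the indexing turntable to station six, six clicks clockwise from the wide zero mark, and leave it resting in that click; do not knock the two small plaster figures about.

Things in the scene. Friction and masses are not known exactly. Their poses are not given: they have to be found in the camera images.
- turntable: Fixed base of the indexing turntable: dark round plate, 230 mm across, 35 mm high, origin at its underside's centre, on the wheel's axis. A grey block holding the sprung detent roller, 69 mm high, stands on its -x side, 101 to 135 mm from the axis.
- axis (a point): Point on the wheel's axis at the wheel's top face, 53 mm above the table; axes as the base. The wheel is a round light-metal plate, 170 mm across, and carries a white plaster lotus base at its middle (86 mm across, ending 95 mm above the table) and one upright peg near its rim.
- zero (a point): Middle of the wide white zero mark (14 mm wide) on the base's rim, on its +y side, 100 mm from the axis. Thin white marks (4 mm) for stations 1 to 8 follow clockwise seen from above, 30 degrees apart: station 3 lies at the base's +x, station 6 at its -y, opposite the zero mark.
- index (a joint): Wheel angle, rad, growing clockwise seen from above; 0 = peg at the zero mark, station n = 0.5236 n. A sprung roller holds each station: a sideways push of 4 to 7 N on the peg takes it over the crest halfway to the next station, into which it then snaps by itself. Stops just before 0 and just past 8. Starts at one of stations 0 to 3.
- peg (a point): Centre of the top of the wheel's peg: dark wood, 18 mm diameter, 48 mm tall, 66 mm from the axis, top 100 mm above the table. The mark beside the peg is the station set. In the base's frame it stands at angle (90 degrees - wheel angle), anticlockwise from +x. It can be pushed round from behind with closed fingers.
- bed: Fixed grey flat bed, 360 mm (x) by 160 mm (y), top 12 mm above the table, origin at the centre of its underside. Its +x end carries the clip and two upright steel stop posts (12 mm diameter, 28 mm tall, at x = 115 mm, y = +-35 mm, so their near faces are at x = 109 mm).
- clip: Sprung steel clip, 46 mm wide, hinged at the bed's +x end (origin on the hinge, 140 mm from the bed's centre, 27 mm above the table). It reaches to -x, nearly touches the bed at x = 65 mm and ends in an upturned lip, free edge at x = 35 mm, 13 mm clear of the bed. The template pushed under the lip lifts it, at 2 to 6 N of push.
- home (a point): Point on the bed's top face where the template's origin is when it is fully home (49 mm from the bed's centre along +x); axes as the bed.
- template: Loose plywood template, 120 mm long (x), 110 wide (y), 8 thick, 0.14 kg; straight ends, outline cut in its -y edge. Origin: centre of its underside. Lies on the bed, +x end towards the clip, 95 to 120 mm short of home. A batten 12 mm thick, 100 wide, top 20 mm above the bed, is flush with its -x end: push there, low, with two spread fingers to keep it straight.
- figure_seated: Small white plaster figure with a chair back, 46 mm square base, 104 mm tall, loose, standing between bed and turntable. Origin at the centre of its underside.
- figure_standing: Small white plaster figure without a chair, 46 mm square base, 104 mm tall, loose, standing between bed and turntable, nearer the robot. Origin at the centre of its underside.
Mind the look-alikes: they are no part of the job. What is meant by the template is not green or orange, and is the smaller of those in its own colour.

How it is judged:
On the way, in this order (a step that is already met when the one before it is completed fails the run):
1. the template is home under the clip, against the stop posts (x of template in the frame of home above -0.005 m and y of template in the frame of home between -0.02 and 0.02 m and z of template in the frame of home below 0.004 m and angle between the x axis of template and the x axis of bed, either way round below 0.07 rad), for 0.2 s.
2. the turntable stands at station six (value of joint index between 3.02 and 3.26 rad), for 0.2 s.
At the end, for the whole second after the job is handed in: The turntable rests in the click of station six (within 0.12 rad); the template lies flat on the bed, held down by the clip, within 5 mm of the stop posts, within 20 mm of the bed's centre line and square to it within 4 degrees (all of step 1 and all of step 2 and contact force between clip and template above 0.3 N and linear speed of template below 0.02 m/s); the robot touches nothing.
It fails at once if the gripper or arm pushes on the clip (contact force between any of the fingers, the arm and clip above 1 N).
It fails at once if a plaster figure is shoved more than 30 mm or toppled (distance of any of figure_seated, figure_standing from where it was at the start of the episode above 0.03 m or angle between any of figure_seated, figure_standing's own z axis and vertical above 0.4 rad).
It also fails if it takes over 61 s, if anything falls off the work surface, if the arm or the gripper's body presses on something with over 40 N, if the wrist force passes 120 N, or if a joint passes its speed limit or range.

ROBOT

A 7-joint arm with a two-finger parallel gripper is mounted at the origin on the work surface. World frame = base frame: x ahead of the robot, y to its left, z up, the work surface at z = 0. Lengths are in m, angles in rad, forces in N, time in s.
With the tool pointing down it reaches from about 0.4 to 0.875 m from the base axis. Payload 6.5 kg.
Tool frame: the origin (TCP) lies midway between the tips of the shut fingers; the grasp point (between the pads) lies 19 mm behind it (pinch_z is the distance from the TCP to the grasp point, in m); y points along the fingers, z is the direction in which the jaws open and shut, and the axes are right-handed (so a half turn about y gives the same grasp; the last joint's range is limited). The gripper opens to 85 mm and grips with 20 to 120 N. Pads are 22 mm wide; open, the fingers measure 114 mm over their backs; the gripper's body (76 mm by 85 mm) begins 54 mm behind the grasp point. The pads swing forward as they close: fully open they stand 13 mm farther back than shut.
Start: joints at [-1.414, 0.536, -0.004, 1.538, 0.003, 1.067, -0.071], TCP at [0.144, 0.634, 0.231] pointing down, gripper open.
Joint ranges: [-2.7, 2.7], [-0.37, 2.16], [-1.27, 1.26], [0.24, 2.4], [-1.31, 4.45], [0.19, 1.91], [-2.76, 2.76]. Speed limits (rad/s): [2.39, 2.39, 3.14, 3.14, 3.14, 3.14, 3.14].

INTERFACE

Orientations are given as a unit quaternion [x, y, z, w].
In Python, from bench import state, capture, close_job, pinch_z gives the robot as it stands. The module is installed in compiled form; this text tells all that it offers.
- The arm moves only by the tool arm_command, never from a script. Its argument "series" is a list of rows, each an object of numbers: "tx", "ty", "tz": the shift along the world's x, y, z as a fraction of full scale; "twist": the turn about the world's z as a fraction of full scale; "jaw": the opening, from 0 (shut) to 1 (fully open). In form: [{"tx": .., "ty": .., "tz": .., "twist": .., "jaw": ..}, ...]. A call has 1 to 20 rows; each row is the pose to reach, as a shift and turn from the pose commanded when the call began; what a row does not reach only later rows make up. Full scale, the value 1, is 100 mm for a shift and pi/4 rad for a turn. A row lasts 1/8 s, in which the tool goes at most 62.5 mm and 10.7 degrees, less where a joint would pass 70% of its speed; a pose out of reach is approached as far as the arm can. A call with a number of a shift or a turn outside -1 to 1 is refused whole. A call with a gripper value outside its range is refused whole. The fingers move at their own pace and stop on an object; the grip force is fixed at half the most. Time passes only in rows, so rows that repeat a pose let the fingers close. It gives the time, the measured TCP pose, the force and the opening at its end, in the units of the state.
- state(): the state, without advancing time (a new reading comes with each control period).
- capture(name): name is "side" or "top" or "wrist"; returns a dict with "frame" (384x512x3 uint8, red, green, blue), "fx", "fy", "cx", "cy" (pixels), "dist" ([k1, k2, p1, p2, k3] as OpenCV has them; the pictures are not rectified), "xyz" and "attitude" of the camera in the world. Camera axes: x right, y up, looking along -z (the intrinsics and any distortion apply to the point x, -y, -z); pixel columns grow to the right and rows downward; lengths in m; the calibration is good to about 2 mm. A picture is of the moment at which its call begins. There is no depth.
- close_job(): hands the job in, once; it reports no verdict.
The state is a dict: "time": time; "joints": joint angles; "qvel": joint speeds; "tau": joint torques, N m; "tool_pos": TCP position; "eef_rot": TCP orientation; "ft_force": force on the tool from outside, world axes, zero at the start; "ft_torque": the same for the moment, N m; "grip_width": finger opening in m.
Only numpy, scipy, OpenCV 4.12 (cv2) and the standard library are available. Lean on these libraries where they do the work, as an engineer would, in place of code of your own. Each camera call takes 0.05 s, during which the arm holds its last target. There are 200 camera calls.

## Working session

There is one attempt and no reset: what is moved stays moved. The work goes in short steps, Python scripts to look and compute and a tool call to move; the robot and the scene stay as the last step left them, time stands still between calls to the robot, and variables do not carry over. Pictures are saved under pics/ and viewed, about 8 in all and at most 12, crops included, and the job is handed in when it is done.

Besides the shell and the picture viewer there is one more tool, called after "Call:" as name(argument=value, ...) on one line, values as JSON. arm_command: Moves the arm, as the interface text tells. Its arguments: {"type":"object","properties":{"series":{"type":"array"}},"required":["series"]}

```bash
mkdir -p pics
cat > h.py <<'E'
import numpy as np, cv2, pickle
from scipy.spatial.transform import Rotation as R
from bench import state, capture
def grab(n,f):
    c=capture(n); cv2.imwrite(f'pics/{f}.png',c['frame'][:,:,::-1]); pickle.dump(c,open(f'pics/{f}.pkl','wb')); return c
def load(f): return pickle.load(open(f'pics/{f}.pkl','rb'))
def K(c): return np.array([[c['fx'],0,c['cx']],[0,c['fy'],c['cy']],[0,0,1.]])
def Rc(c):
    a=np.array(c['attitude'],float); return R.from_quat(a).as_matrix() if a.size==4 else a.reshape(3,3)
def p2w(c,px,z):
    u=cv2.undistortPoints(np.array(px,float).reshape(-1,1,2),K(c),np.array(c['dist'],float)).reshape(-1,2)
    d=np.c_[u[:,0],-u[:,1],-np.ones(len(u))]@Rc(c).T
    o=np.array(c['xyz']); return o+d*((np.broadcast_to(z,len(u))-o[2])/d[:,2])[:,None]
def w2p(c,P):
    q=(np.array(P,float).reshape(-1,3)-c['xyz'])@Rc(c); q=q*[1,-1,-1]
    return cv2.projectPoints(q,np.zeros(3),np.zeros(3),K(c),np.array(c['dist'],float))[0].reshape(-1,2)
E
python3 - <<'E'
from h import *
for n in('top','side'):
    c=grab(n,n+'0'); print(n,c['xyz'],c['attitude'],c['fx'])
a=[cv2.resize(cv2.imread(f'pics/{n}0.png'),(800,600),interpolation=cv2.INTER_CUBIC) for n in('top','side')]
cv2.imwrite('pics/t0b.png',a[0]);cv2.imwrite('pics/s0b.png',a[1])
s=state();print(s)
from bench import pinch_z; print(pinch_z)
E
```

```text
top [0.2949958  0.12566975 1.28293296] [-0.06647852  0.05677252  0.7087042  -0.70006846] 414.86321977370346
side [ 0.02489832 -0.76430796  0.85802569] [ 0.42909932 -0.09712201 -0.22392329  0.86965479] 446.40209697823167
{'time': 0.1, 'joints': array([-1.41420816,  0.53709793, -0.00442779,  1.53879631,  0.00260516,
        1.06734514, -0.07120675]), 'qvel': array([ 0.00125296, -0.00072166,  0.00228929, -0.00191789,  0.00224736,
       -0.00137197, -0.00045447]), 'tau': array([ 2.28512683e-03, -5.84570181e+01,  1.05168477e+00, -2.59778649e+01,
        1.26286424e-02,  4.58262264e-03, -3.53564917e-05]), 'tool_pos': array([0.14350901, 0.63334685, 0.23048738]), 'eef_rot': array([ 0.70330617, -0.07860244,  0.07856603, -0.70214633]), 'ft_force': array([-0.50874806,  0.33951254,  0.82219508]), 'ft_torque': array([-0.0136774 , -0.03436656, -0.0200675 ]), 'grip_width': 0.08550196502710954}
0.0187
```

View pics/t0b.png

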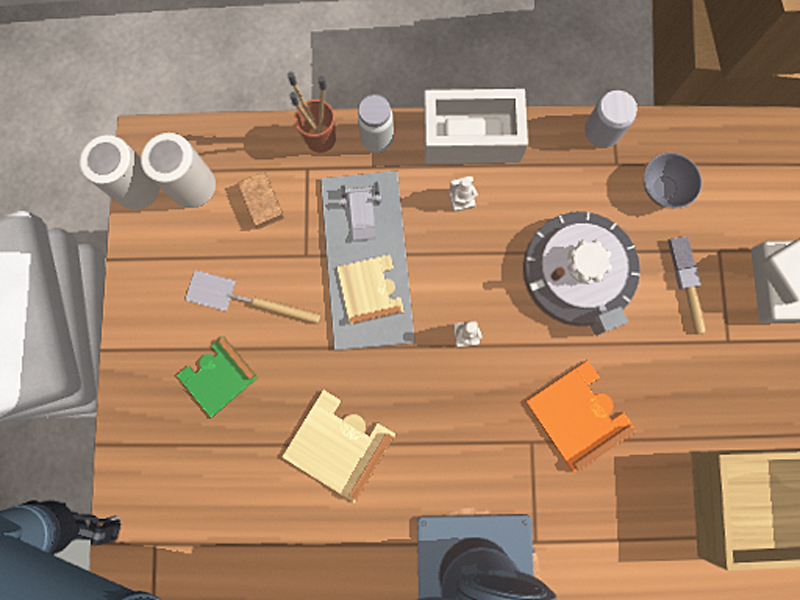

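View pics/s0b.png

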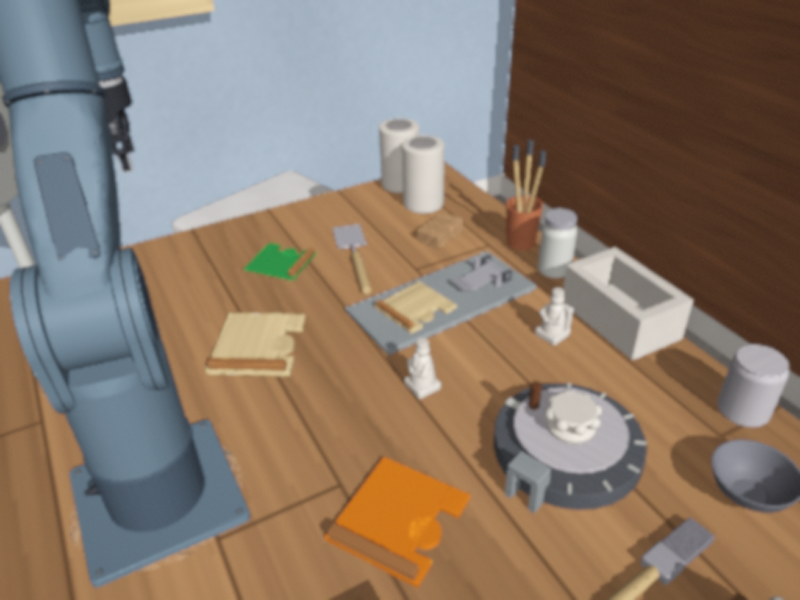

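Top view (800x600 pixels): the plywood piece on the bed is at (368,290). Its look-alikes are a larger plywood piece (340,445), a green one (215,375) and an orange one (580,415). The template is the one on the bed: plywood-coloured and the smaller of the two. The turntable is at (583,265), with its detent block at (610,320). The peg is at (557,273) and the figures are at (463,192) and (467,333). Next I'll view one enlarged crop to confirm and get pixels.

Run:
```python
from h import *
a=cv2.imread('pics/top0.png')
b=cv2.resize(a[105:230,200:275],None,fx=4.8,fy=4.8,interpolation=cv2.INTER_CUBIC)
t=cv2.resize(a[130:217,332:414],None,fx=4.8,fy=4.8,interpolation=cv2.INTER_CUBIC)
o=np.zeros((600,360+t.shape[1],3),np.uint8);o[:b.shape[0],:360]=b;o[:t.shape[0],360:]=t
cv2.imwrite('pics/z0.png',o);print(o.shape)
```

```text
(600, 754, 3)
```

View pics/z0.png

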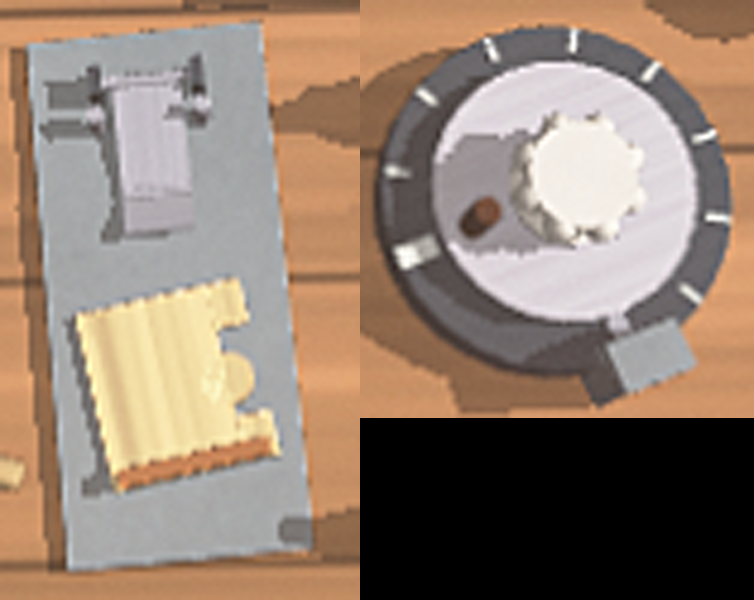

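```bash
cat > m.py <<'E'
from h import *
c=load('top0')
f=lambda p,z,o=(200,105),d=0:p2w(c,(np.array(p,float)-[d,0]+.5)/4.8-.5+np.array(o),z)
bc=f([(28,45),(262,22),(312,545),(68,570)],.012); print('bed',bc.round(4), bc.mean(0).round(4))
ax=(bc[0]+bc[1]-bc[2]-bc[3]);print('yaw',np.degrees(np.arctan2(ax[1],ax[0])),np.linalg.norm(ax)/2,np.linalg.norm(bc[0]-bc[1]))
tc=np.r_[f([(77,318),(240,280)],.020),f([(280,455),(118,490)],.032)];print('tmpl',tc.round(4),tc.mean(0))
for a,b in((0,1),(3,2),(3,0)):
    d=tc[b]-tc[a];print('dir',np.degrees(np.arctan2(d[1],d[0])),np.linalg.norm(d[:2]))
mk=f([(417,251),(397,172),(427,97),(492,50),(574,40),(652,70),(704,136),(718,218),(692,296)],.035,(332,130),360)
A=np.c_[2*mk[:,:2],np.ones(9)];s=np.linalg.lstsq(A,(mk[:,:2]**2).sum(1),rcond=None)[0]
C=s[:2];print('axis',C,'r',np.sqrt(s[2]+C@C))
d=mk[:,:2]-C;an=np.unwrap(np.arctan2(d[:,1],d[:,0]));print(np.degrees(an).round(1));z0=np.mean(an+np.arange(9)*np.pi/6);print('zero deg',np.degrees(z0))
p=f([(489,205)],.1,(332,130),360)[0];print('peg',p,np.linalg.norm(p[:2]-C),'st',(z0-np.arctan2(p[1]-C[1],p[0]-C[0]))/np.pi*6)
for i in range(9):
    a=z0-i*np.pi/6; print(i,(C+.066*np.array([np.cos(a),np.sin(a)])).round(3))
print('figs',p2w(c,[(463*.64,208*.64),(467*.64,343*.64)],0.0))
print('stage',p2w(c,[(463*.64,181*.64),(467*.64,323*.64)],0.1))
E
python3 m.py
```

```text
bed [[0.7847 0.2944 0.012 ]
 [0.7982 0.1363 0.012 ]
 [0.4434 0.1082 0.012 ]
 [0.4292 0.265  0.012 ]] [0.6139 0.201  0.012 ]
yaw 4.625840887810148 0.35631905883364456 0.15868927849298795
tmpl [[0.5931 0.2591 0.02  ]
 [0.617  0.1526 0.02  ]
 [0.4989 0.128  0.032 ]
 [0.4778 0.2312 0.032 ]] [0.54671295 0.19270986 0.026     ]
dir -77.36385737675792 0.10917233004996568
dir -78.4134429044134 0.10536588580996667
dir 13.621617989324474 0.11869362801318269
axis [ 0.58635728 -0.23037962] r 0.10438512687061025
[ 111.3   81.8   52.    21.9   -8.8  -38.9  -69.2  -99.9 -130.3]
zero deg 111.10922388306577
peg [ 0.56413873 -0.16752768  0.1       ] 0.06666355682981714 st 0.05468036946851301
0 [ 0.563 -0.169]
1 [ 0.597 -0.165]
2 [ 0.628 -0.179]
3 [ 0.648 -0.207]
4 [ 0.652 -0.241]
5 [ 0.638 -0.272]
6 [ 0.61  -0.292]
7 [ 0.576 -0.296]
8 [ 0.545 -0.282]
figs [[0.71912275 0.00133359 0.        ]
 [0.43912122 0.00167544 0.        ]]
stage [[0.740326   0.00931072 0.1       ]
 [0.46490285 0.01025875 0.1       ]]
```

Run:
```python
from h import *
s=state();M=R.from_quat(s['eef_rot']).as_matrix();print(M.round(3));print('jaw yaw',np.degrees(np.arctan2(M[1,2],M[0,2])))
```

```text
[[ 0.975 -0.     0.221]
 [-0.221 -0.002  0.975]
 [ 0.    -1.    -0.002]]
jaw yaw 77.2385066849028
```

Call:
arm_command(series=[{"tx":0.35,"ty":-0.45,"tz":0,"twist":0.1,"jaw":0.7},{"tx":0.7,"ty":-0.95,"tz":0,"twist":0.39,"jaw":0.7}])

```text
time: 0.35
tool_pos: [0.214, 0.5378, 0.2306]
eef_rot: [0.707, 0.018, -0.018, -0.707]
ft_force: [1.8, -0.6, 1.0]
grip_width: 0.0598
```

Call:
arm_command(series=[{"tx":0.35,"ty":-0.45,"tz":0,"twist":0,"jaw":0.7},{"tx":0.7,"ty":-0.95,"tz":0,"twist":0,"jaw":0.7}])

```text
time: 0.6
tool_pos: [0.2845, 0.4423, 0.2311]
eef_rot: [0.707, 0.015, -0.015, -0.707]
ft_force: [2.0, 0.2, -0.0]
grip_width: 0.0599
```

Call:
arm_command(series=[{"tx":0.35,"ty":-0.45,"tz":0,"twist":0,"jaw":0.7},{"tx":0.7,"ty":-0.95,"tz":0,"twist":0,"jaw":0.7}])

```text
time: 0.85
tool_pos: [0.3544, 0.3474, 0.2312]
eef_rot: [-0.707, -0.015, 0.015, 0.707]
ft_force: [1.1, 0.5, -0.7]
grip_width: 0.0597
```

Call:
arm_command(series=[{"tx":0.35,"ty":-0.45,"tz":0,"twist":0,"jaw":0.7},{"tx":0.7,"ty":-0.95,"tz":-0.4,"twist":0,"jaw":0.7},{"tx":0.7,"ty":-0.95,"tz":-0.4,"twist":0,"jaw":0.7}])

```text
time: 1.23
tool_pos: [0.4243, 0.2492, 0.1893]
eef_rot: [0.708, 0.012, -0.014, -0.706]
ft_force: [-0.6, 0.3, -0.5]
grip_width: 0.0599
```

Call:
arm_command(series=[{"tx":0.22,"ty":-0.61,"tz":0,"twist":0.05,"jaw":0.7},{"tx":0.22,"ty":-0.61,"tz":-0.6,"twist":0.05,"jaw":0.7},{"tx":0.22,"ty":-0.61,"tz":-1.0,"twist":0.05,"jaw":0.7},{"tx":0.22,"ty":-0.61,"tz":-1.0,"twist":0.05,"jaw":0.7}])

```text
time: 1.72
tool_pos: [0.4432, 0.1926, 0.0892]
eef_rot: [0.707, 0.028, -0.032, -0.706]
ft_force: [-0.4, -1.0, 0.7]
grip_width: 0.0596
```

Run:
```python
from h import *
s=state();M=R.from_quat(s['eef_rot']).as_matrix();print('jaw yaw',np.degrees(np.arctan2(M[1,2],M[0,2])),s['tool_pos'],s['ft_force'])
c=grab('wrist','w1');t=grab('side','s1')
a=cv2.imread('pics/w1.png');b=cv2.imread('pics/s1.png')
print(w2p(t,[s['tool_pos']]))
b=b[130:290,180:370]
b=cv2.resize(b,(456,384),interpolation=cv2.INTER_CUBIC)
cv2.imwrite('pics/v1.png',cv2.resize(np.hstack([a,b]),None,fx=.82,fy=.82))
```

```text
jaw yaw 94.78554747762324 [0.44317309 0.19258377 0.08919966] [-0.40885983 -1.04338001  0.66328068]
[[234.0941547  186.96137213]]
```

View pics/v1.png

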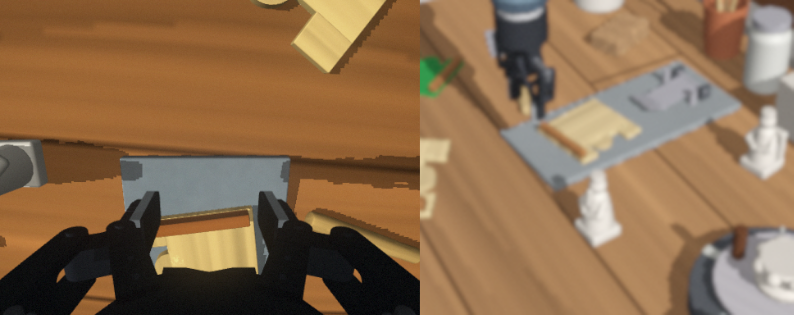

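The wrist view looks back over the -x end of the bed. Its corners are at (121,157) and (291,157), and the batten runs from about (162,219) to (249,207), between and just ahead of the fingers. I'll check these against the top-view estimate.

Run:
```python
from h import *
c=load('w1')
q=p2w(c,np.array([(121,157),(291,157)])/.82,.012);print(q)
q=p2w(c,np.array([(162,219),(249,207)])/.82,.032);print(q)
ce=np.array([.6139,.201]);y=np.radians(4.63);Rb=np.array([[np.cos(y),-np.sin(y)],[np.sin(y),np.cos(y)]])
print((q[:,:2]-ce)@Rb)
print((np.array([.4432,.1926])-ce)@Rb)
```

```text
[[0.44129124 0.11116814 0.012     ]
 [0.42811815 0.26779068 0.012     ]]
[[0.49029804 0.1545759  0.032     ]
 [0.47185808 0.2310471  0.032     ]]
[[-0.12694601 -0.03629536]
 [-0.13915298  0.04141479]]
[-0.17082102  0.00540646]
```

Call:
arm_command(series=[{"tx":0.03,"ty":-0.04,"tz":-0.4,"twist":0,"jaw":0.7},{"tx":0.03,"ty":-0.04,"tz":-0.7,"twist":0,"jaw":0.7},{"tx":0.03,"ty":-0.04,"tz":-0.77,"twist":0,"jaw":0.7},{"tx":0.03,"ty":-0.04,"tz":-0.77,"twist":0,"jaw":0.7}])

```text
time: 2.33
tool_pos: [0.4495, 0.1897, 0.0156]
eef_rot: [-0.706, -0.03, 0.029, 0.707]
ft_force: [1.4, -0.2, -0.0]
grip_width: 0.0595
```

Call:
arm_command(series=[{"tx":0,"ty":0,"tz":-0.04,"twist":0,"jaw":0.7},{"tx":0.1,"ty":0.008,"tz":-0.04,"twist":0,"jaw":0.7},{"tx":0.15,"ty":0.012,"tz":-0.04,"twist":0,"jaw":0.7},{"tx":0.2,"ty":0.016,"tz":-0.04,"twist":0,"jaw":0.7},{"tx":0.25,"ty":0.02,"tz":-0.04,"twist":0,"jaw":0.7},{"tx":0.3,"ty":0.024,"tz":-0.04,"twist":0,"jaw":0.7},{"tx":0.35,"ty":0.028,"tz":-0.04,"twist":0,"jaw":0.7},{"tx":0.4,"ty":0.032,"tz":-0.04,"twist":0,"jaw":0.7},{"tx":0.45,"ty":0.036,"tz":-0.04,"twist":0,"jaw":0.7},{"tx":0.5,"ty":0.04,"tz":-0.04,"twist":0,"jaw":0.7},{"tx":0.55,"ty":0.045,"tz":-0.04,"twist":0,"jaw":0.7},{"tx":0.6,"ty":0.05,"tz":-0.04,"twist":0,"jaw":0.7},{"tx":0.6,"ty":0.05,"tz":-0.04,"twist":0,"jaw":0.7}])

```text
time: 3.95
tool_pos: [0.5095, 0.194, 0.0104]
eef_rot: [-0.706, -0.03, 0.029, 0.707]
ft_force: [-0.8, 0.9, -0.2]
grip_width: 0.0596
```

Run:
```python
from h import *
s=state();M=R.from_quat(s['eef_rot']).as_matrix();print('jaw yaw',np.degrees(np.arctan2(M[1,2],M[0,2])),s['tool_pos'],s['ft_force'])
c=grab('wrist','w2');t=grab('top','t2')
a=cv2.imread('pics/w2.png');b=cv2.imread('pics/t2.png')
b=cv2.resize(b[105:230,190:290],None,fx=3.07,fy=3.07,interpolation=cv2.INTER_CUBIC)[:384]
b=np.pad(b,((0,384-b.shape[0]),(0,0),(0,0)))
o=np.hstack([a,b]);cv2.imwrite('pics/v2.png',o[:,:800]);print(o.shape)
```

```text
jaw yaw 94.71138739273546 [0.50952644 0.19397115 0.01040054] [-0.77714557  0.91833983 -0.19615989]
(384, 819, 3)
```

View pics/v2.png

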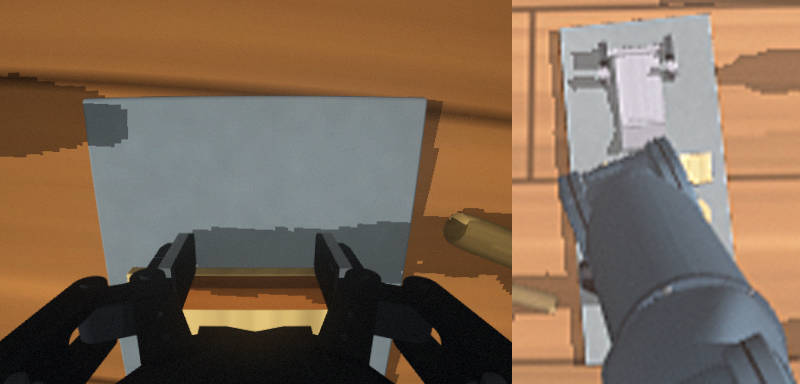

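The template is square to the fingers: its back edge is level at y≈271, with the left end at (128,272). I'll check its lateral offset in the bed frame.

Run:
```python
from h import *
c=load('w2')
ce=np.array([.6139,.201]);y=np.radians(4.63);Rb=np.array([[np.cos(y),-np.sin(y)],[np.sin(y),np.cos(y)]])
g=lambda p,z:print(((p2w(c,p,z)[:,:2]-ce)@Rb).round(4))
g([(84,99),(427,99)],.012); g([(128,274),(190,270),(318,270)],.020);g([(190,276),(320,276)],.032)
print((state()['tool_pos'][:2]-ce)@Rb)
```

```text
[[-0.1779 -0.0761]
 [-0.1781  0.0806]]
[[-0.0934 -0.0615]
 [-0.0961 -0.03  ]
 [-0.0962  0.0332]]
[[-0.1    -0.0273]
 [-0.1     0.0315]]
[-0.10513665  0.00145612]
```

Call:
arm_command(series=[{"tx":0.05,"ty":0.004,"tz":0,"twist":0,"jaw":0.7},{"tx":0.1,"ty":0.008,"tz":0,"twist":0,"jaw":0.7},{"tx":0.15,"ty":0.012,"tz":0,"twist":0,"jaw":0.7},{"tx":0.2,"ty":0.016,"tz":0,"twist":0,"jaw":0.7},{"tx":0.25,"ty":0.02,"tz":0,"twist":0,"jaw":0.7},{"tx":0.3,"ty":0.024,"tz":0,"twist":0,"jaw":0.7},{"tx":0.35,"ty":0.028,"tz":0,"twist":0,"jaw":0.7},{"tx":0.4,"ty":0.032,"tz":0,"twist":0,"jaw":0.7}])

```text
time: 5.05
tool_pos: [0.5448, 0.1968, 0.0098]
eef_rot: [0.707, 0.027, -0.032, -0.706]
ft_force: [-12.7, -1.7, 8.8]
grip_width: 0.0601
```

Call:
arm_command(series=[{"tx":0.05,"ty":0.004,"tz":0,"twist":0,"jaw":0.7},{"tx":0.1,"ty":0.008,"tz":0,"twist":0,"jaw":0.7},{"tx":0.15,"ty":0.012,"tz":0,"twist":0,"jaw":0.7},{"tx":0.2,"ty":0.016,"tz":0,"twist":0,"jaw":0.7},{"tx":0.25,"ty":0.02,"tz":0,"twist":0,"jaw":0.7},{"tx":0.3,"ty":0.024,"tz":0,"twist":0,"jaw":0.7},{"tx":0.34,"ty":0.027,"tz":0,"twist":0,"jaw":0.7}])

```text
time: 5.92
tool_pos: [0.583, 0.1998, 0.0102]
eef_rot: [0.707, 0.029, -0.029, -0.706]
ft_force: [-2.9, -0.5, -1.0]
grip_width: 0.0594
```

Run:
```python
from h import *
grab('top','t3');c=grab('side','s3');s=state();print(s['tool_pos'],s['ft_force'],w2p(c,[s['tool_pos']]))
a=cv2.imread('pics/s3.png')[130:250,200:360];cv2.imwrite('pics/v3.png',cv2.resize(a,None,fx=5,fy=5,interpolation=cv2.INTER_CUBIC))
```

```text
[0.58355544 0.19988612 0.01043677] [-1.88344011 -0.7870022  -1.67405782] [[274.73882676 192.61549352]]
```

View pics/v3.png

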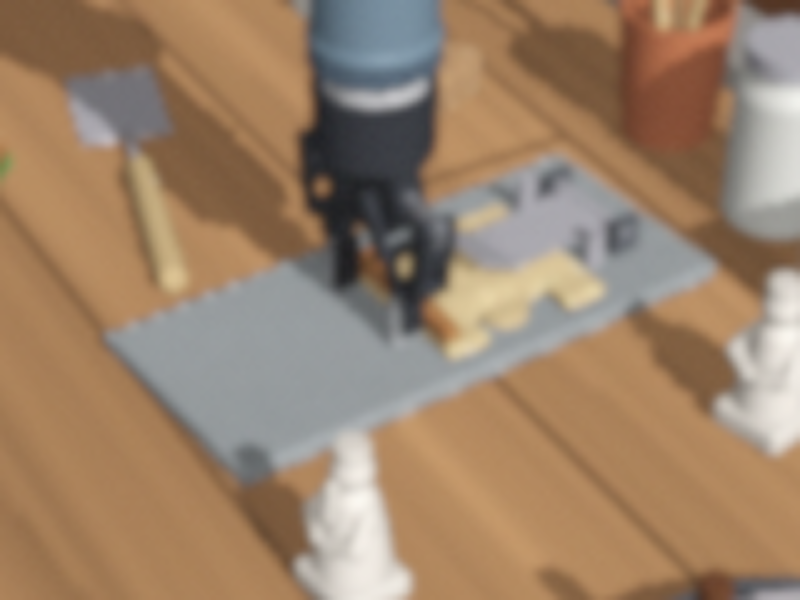

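The template is under the clip at about (510,260), square, with the posts just ahead. I'll push the last few millimetres and watch the force.

Call:
arm_command(series=[{"tx":0.03,"ty":0.002,"tz":0,"twist":0,"jaw":0.7},{"tx":0.06,"ty":0.005,"tz":0,"twist":0,"jaw":0.7},{"tx":0.08,"ty":0.006,"tz":0,"twist":0,"jaw":0.7}])

```text
time: 6.4
tool_pos: [0.5901, 0.2005, 0.0104]
eef_rot: [-0.707, -0.029, 0.03, 0.707]
ft_force: [-6.1, -0.9, 2.6]
grip_width: 0.0596
```

Call:
arm_command(series=[{"tx":0.015,"ty":0.001,"tz":0,"twist":0,"jaw":0.7},{"tx":0.03,"ty":0.002,"tz":0,"twist":0,"jaw":0.7}])

```text
time: 6.65
tool_pos: [0.5929, 0.2007, 0.0104]
eef_rot: [0.707, 0.029, -0.03, -0.706]
ft_force: [-6.3, -0.5, 2.7]
grip_width: 0.0601
```

Call:
arm_command(series=[{"tx":0.015,"ty":0.001,"tz":0,"twist":0,"jaw":0.7},{"tx":0.03,"ty":0.002,"tz":0,"twist":0,"jaw":0.7}])

```text
time: 6.9
tool_pos: [0.5934, 0.2008, 0.0104]
eef_rot: [0.707, 0.027, -0.032, -0.706]
ft_force: [-15.7, -2.1, 13.4]
grip_width: 0.0597
```

Call:
arm_command(series=[{"tx":0.01,"ty":0.001,"tz":0,"twist":0,"jaw":0.7},{"tx":0.01,"ty":0.001,"tz":0,"twist":0,"jaw":0.7}])

```text
time: 7.15
tool_pos: [0.5935, 0.2008, 0.0101]
eef_rot: [0.707, 0.026, -0.032, -0.706]
ft_force: [-16.0, -1.2, 10.6]
grip_width: 0.06
```

Call:
arm_command(series=[{"tx":-0.1,"ty":-0.008,"tz":0,"twist":0,"jaw":0.7},{"tx":-0.4,"ty":-0.032,"tz":0,"twist":0,"jaw":0.7},{"tx":-0.6,"ty":-0.05,"tz":0.5,"twist":0,"jaw":0.7},{"tx":-0.8,"ty":-0.05,"tz":0.95,"twist":0,"jaw":0.4},{"tx":-0.8,"ty":-0.05,"tz":0.95,"twist":0,"jaw":0.4}])

```text
time: 7.78
tool_pos: [0.5203, 0.1974, 0.1093]
eef_rot: [-0.705, -0.032, 0.026, 0.708]
ft_force: [0.6, 0.9, 0.3]
grip_width: 0.0342
```

Run:
```python
from h import *
grab('side','s4');c=grab('wrist','w4');s=state();print(s['tool_pos'],s['ft_force'])
a=cv2.imread('pics/s4.png')[130:250,200:360];a=cv2.resize(a,(512,384),interpolation=cv2.INTER_CUBIC);b=cv2.imread('pics/w4.png')
cv2.imwrite('pics/v4.png',cv2.resize(np.hstack([a,b]),None,fx=.78,fy=.78))
```

```text
[0.51902287 0.1962889  0.10608204] [-0.71220401 -0.52214899 -0.36899237]
```

View pics/v4.png

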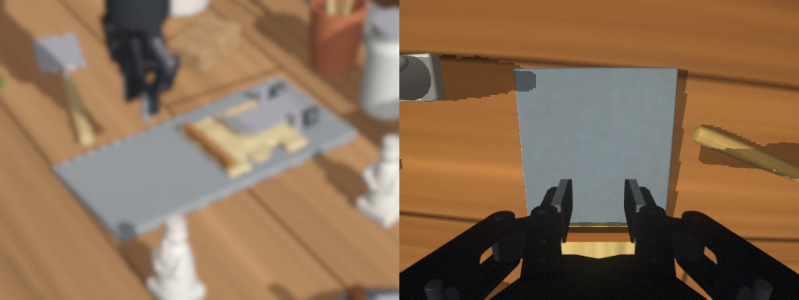

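The template stays home after release: square, clip lying on top of it, batten end at about (590,228) in the wrist crop. Next I'll plan the peg push with closed fingers. The jaw yaw can stay fixed, because at stations 0 and 6 the jaw direction is nearly radial.

Run:
```python
import numpy as np
from scipy.optimize import brentq
C=np.array([.5864,-.2304]);z0=np.radians(111.1);yaw=np.radians(94.7)
j=np.array([np.cos(yaw),np.sin(yaw)]);x=np.array([j[1],-j[0]])
P=lambda r,a:C+r*np.array([np.cos(a),np.sin(a)])
def gap(p,d):
    pa=z0-p*np.pi/6; v=P(.066,pa)-P(.071,pa+d); q=np.maximum(abs(np.array([v@x,v@j]))-[.011,.0145],0); return np.hypot(*q)-.009
for p in np.r_[-.3,np.arange(0,5.9,.25)]:
    d=brentq(lambda d:gap(p,d),.02,1.2);print(round(p,2),np.degrees(d).round(1),(P(.071,z0-p*np.pi/6+d)*1000).round(0))
print(P(.071,np.radians(147)))
```

```text
-0.3 17.5 [ 534. -183.]
0.0 16.6 [ 543. -174.]
0.25 16.3 [ 551. -169.]
0.5 16.3 [ 559. -165.]
0.75 16.6 [ 568. -162.]
1.0 17.2 [ 576. -160.]
1.25 18.1 [ 584. -159.]
1.5 19.2 [ 592. -160.]
1.75 20.7 [ 600. -161.]
2.0 21.9 [ 607. -163.]
2.25 22.5 [ 615. -165.]
2.5 22.3 [ 624. -170.]
2.75 21.1 [ 632. -176.]
3.0 20.0 [ 640. -184.]
3.25 19.4 [ 646. -192.]
3.5 19.3 [ 651. -200.]
3.75 19.5 [ 654. -208.]
4.0 20.1 [ 656. -217.]
4.25 20.9 [ 657. -225.]
4.5 21.9 [ 657. -233.]
4.75 22.5 [ 657. -241.]
5.0 22.3 [ 654. -251.]
5.25 20.9 [ 650. -261.]
5.5 18.6 [ 644. -271.]
5.75 17.3 [ 637. -280.]
[ 0.52685439 -0.19173063]
```

Call:
arm_command(series=[{"tx":0,"ty":0,"tz":0.6,"twist":0,"jaw":0.0},{"tx":0,"ty":-0.3,"tz":0.9,"twist":0,"jaw":0.0},{"tx":0,"ty":-0.95,"tz":0.9,"twist":0,"jaw":0.0}])

```text
time: 8.25
tool_pos: [0.5202, 0.1054, 0.1969]
eef_rot: [-0.706, -0.033, 0.029, 0.707]
ft_force: [1.0, -1.8, -1.3]
grip_width: 0.0002
```

Call:
arm_command(series=[{"tx":0,"ty":-0.5,"tz":0,"twist":0,"jaw":0.0},{"tx":0,"ty":-1.0,"tz":0,"twist":0,"jaw":0.0}])

```text
time: 8.5
tool_pos: [0.518, 0.0013, 0.1944]
eef_rot: [0.707, 0.029, -0.029, -0.706]
ft_force: [0.9, -0.8, -1.2]
grip_width: 0.0001
```

Call:
arm_command(series=[{"tx":0,"ty":-0.5,"tz":0,"twist":0,"jaw":0.0},{"tx":0,"ty":-1.0,"tz":0,"twist":0,"jaw":0.0},{"tx":0,"ty":-1.0,"tz":0,"twist":0,"jaw":0.0}])

```text
time: 8.88
tool_pos: [0.5173, -0.1021, 0.1943]
eef_rot: [0.708, 0.026, -0.027, -0.706]
ft_force: [-0.2, 0.6, -0.0]
grip_width: -0.0
```

Call:
arm_command(series=[{"tx":0.06,"ty":-0.45,"tz":0,"twist":0,"jaw":0.0},{"tx":0.06,"ty":-0.9,"tz":0,"twist":0,"jaw":0.0},{"tx":0.06,"ty":-0.9,"tz":-0.4,"twist":0,"jaw":0.0},{"tx":0.06,"ty":-0.9,"tz":-0.8,"twist":0,"jaw":0.0},{"tx":0.06,"ty":-0.9,"tz":-0.8,"twist":0,"jaw":0.0}])

```text
time: 9.5
tool_pos: [0.5215, -0.185, 0.112]
eef_rot: [-0.706, -0.027, 0.032, 0.707]
ft_force: [-1.0, 0.3, -0.8]
grip_width: 0.0002
```

Run:
```python
from h import *
grab('side','s5');c=grab('wrist','w5');grab('top','t5');s=state();print(s['tool_pos'],s['ft_force'])
a=cv2.imread('pics/s5.png')[215:335,285:445];a=cv2.resize(a,(512,384),interpolation=cv2.INTER_CUBIC);b=cv2.imread('pics/w5.png')
cv2.imwrite('pics/v5.png',cv2.resize(np.hstack([a,b]),None,fx=.78,fy=.78))
```

```text
[ 0.52482822 -0.18653933  0.11636981] [0.16515581 0.75292476 0.24873458]
```

View pics/v5.png

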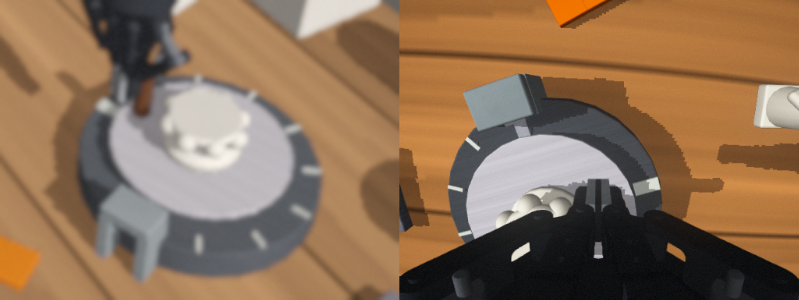

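The closed fingers (side crop ~(120,100)) are just behind the peg (143,95) at the zero mark and clear of the lotus base. I'll descend and push.

Call:
arm_command(series=[{"tx":0,"ty":-0.05,"tz":-0.25,"twist":0,"jaw":0.0},{"tx":0,"ty":-0.05,"tz":-0.48,"twist":0,"jaw":0.0},{"tx":0,"ty":-0.05,"tz":-0.48,"twist":0,"jaw":0.0}])

```text
time: 10.02
tool_pos: [0.5237, -0.1913, 0.0676]
eef_rot: [-0.706, -0.029, 0.029, 0.707]
ft_force: [-0.8, 0.3, 1.1]
grip_width: 0.0002
```

Call:
arm_command(series=[{"tx":0.1,"ty":0.09,"tz":0,"twist":0,"jaw":0.0},{"tx":0.19,"ty":0.17,"tz":0,"twist":0,"jaw":0.0},{"tx":0.27,"ty":0.22,"tz":0,"twist":0,"jaw":0.0},{"tx":0.35,"ty":0.26,"tz":0,"twist":0,"jaw":0.0},{"tx":0.44,"ty":0.29,"tz":0,"twist":0,"jaw":0.0},{"tx":0.52,"ty":0.31,"tz":0,"twist":0,"jaw":0.0},{"tx":0.6,"ty":0.32,"tz":0,"twist":0,"jaw":0.0},{"tx":0.68,"ty":0.31,"tz":0,"twist":0,"jaw":0.0},{"tx":0.76,"ty":0.3,"tz":0,"twist":0,"jaw":0.0},{"tx":0.83,"ty":0.28,"tz":0,"twist":0,"jaw":0.0},{"tx":0.83,"ty":0.28,"tz":0,"twist":0,"jaw":0.0}])

```text
time: 11.4
tool_pos: [0.6079, -0.1632, 0.0674]
eef_rot: [-0.706, -0.03, 0.029, 0.707]
ft_force: [0.3, -0.6, 0.2]
grip_width: 0.0
```

Run:
```python
from h import *
c=grab('side','s6');s=state();print(s['tool_pos'],s['ft_force'])
C=np.array([.5864,-.2304])
for i in range(9):
    a=np.radians(111.1-30*i);p=np.r_[C+.066*np.array([np.cos(a),np.sin(a)]),.1]
    print(i,((w2p(c,[p])[0]-[285,215])*5).round())
a=cv2.imread('pics/s6.png')[215:335,285:445];cv2.imwrite('pics/v6.png',cv2.resize(a,(800,600),interpolation=cv2.INTER_CUBIC))
```

```text
[ 0.6072432  -0.16316576  0.06732517] [ 0.34611668  0.49421649 -0.21935429]
0 [295. 155.]
1 [347. 126.]
2 [417. 122.]
3 [487. 142.]
4 [542. 183.]
5 [566. 235.]
6 [550. 286.]
7 [496. 319.]
8 [419. 325.]
```

View pics/v6.png

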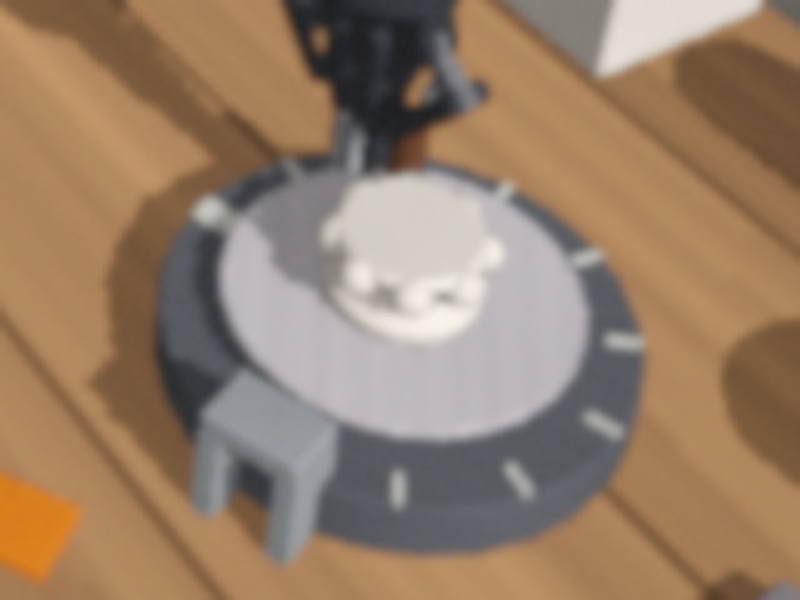

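The peg (410,150) stands at station 2, as predicted at (417,122) for its top, so the model holds. I'll continue round to station 5.

Call:
arm_command(series=[{"tx":0.08,"ty":-0.02,"tz":0,"twist":0,"jaw":0.0},{"tx":0.17,"ty":-0.07,"tz":0,"twist":0,"jaw":0.0},{"tx":0.25,"ty":-0.13,"tz":0,"twist":0,"jaw":0.0},{"tx":0.33,"ty":-0.21,"tz":0,"twist":0,"jaw":0.0},{"tx":0.39,"ty":-0.29,"tz":0,"twist":0,"jaw":0.0},{"tx":0.44,"ty":-0.37,"tz":0,"twist":0,"jaw":0.0},{"tx":0.47,"ty":-0.45,"tz":0,"twist":0,"jaw":0.0},{"tx":0.49,"ty":-0.54,"tz":0,"twist":0,"jaw":0.0},{"tx":0.5,"ty":-0.62,"tz":0,"twist":0,"jaw":0.0},{"tx":0.5,"ty":-0.7,"tz":0,"twist":0,"jaw":0.0},{"tx":0.5,"ty":-0.78,"tz":0,"twist":0,"jaw":0.0},{"tx":0.47,"ty":-0.88,"tz":0,"twist":0,"jaw":0.0},{"tx":0.47,"ty":-0.88,"tz":0,"twist":0,"jaw":0.0}])

```text
time: 13.08
tool_pos: [0.6531, -0.2541, 0.0676]
eef_rot: [0.707, 0.028, -0.028, -0.706]
ft_force: [-0.4, -0.1, -0.4]
grip_width: 0.0001
```

Call:
arm_command(series=[{"tx":-0.02,"ty":-0.05,"tz":0,"twist":0,"jaw":0.0},{"tx":-0.04,"ty":-0.1,"tz":0,"twist":0,"jaw":0.0},{"tx":-0.07,"ty":-0.15,"tz":0,"twist":0,"jaw":0.0},{"tx":-0.1,"ty":-0.2,"tz":0,"twist":0,"jaw":0.0},{"tx":-0.14,"ty":-0.25,"tz":0,"twist":0,"jaw":0.0},{"tx":-0.14,"ty":-0.25,"tz":0,"twist":0,"jaw":0.0},{"tx":-0.07,"ty":-0.12,"tz":0,"twist":0,"jaw":0.0}])

```text
time: 13.95
tool_pos: [0.6458, -0.2656, 0.0674]
eef_rot: [0.707, 0.028, -0.028, -0.706]
ft_force: [0.7, -0.4, 0.8]
grip_width: -0.0001
```

Call:
arm_command(series=[{"tx":0,"ty":0,"tz":0.5,"twist":0,"jaw":0.0},{"tx":0,"ty":0,"tz":1.0,"twist":0,"jaw":0.0},{"tx":-0.5,"ty":-0.2,"tz":1.0,"twist":0,"jaw":0.0},{"tx":-1.0,"ty":-0.4,"tz":1.0,"twist":0,"jaw":0.0}])

```text
time: 14.45
tool_pos: [0.5469, -0.3028, 0.1681]
eef_rot: [0.707, 0.031, -0.029, -0.706]
ft_force: [-0.9, -1.3, -0.8]
grip_width: -0.0002
```

Call:
arm_command(series=[{"tx":-0.5,"ty":-0.5,"tz":0,"twist":0,"jaw":0.0},{"tx":-1.0,"ty":-1.0,"tz":0,"twist":0,"jaw":0.0},{"tx":-1.0,"ty":-1.0,"tz":0,"twist":0,"jaw":0.0}])

```text
time: 14.82
tool_pos: [0.4432, -0.4069, 0.1678]
eef_rot: [0.707, 0.027, -0.028, -0.706]
ft_force: [-0.4, 0.6, -0.1]
grip_width: 0.0
```

Run:
```python
from h import *
t=grab('top','t7');grab('side','s7');s=state();print(s['tool_pos'],s['ft_force'])
a=cv2.imread('pics/top0.png');a=cv2.imread('pics/t7.png')
b=cv2.resize(a[105:230,200:275],None,fx=4.8,fy=4.8,interpolation=cv2.INTER_CUBIC)
g=cv2.resize(a[130:217,332:414],None,fx=4.8,fy=4.8,interpolation=cv2.INTER_CUBIC)
o=np.zeros((600,754,3),np.uint8);o[:b.shape[0],:360]=b;o[:g.shape[0],360:]=g
sd=cv2.imread('pics/s7.png')[130:320,220:445];o[420:,360:573]=cv2.resize(sd,(213,180));cv2.imwrite('pics/v7.png',o)
C=np.array([.5864,-.2304])
for i in(5,6,7):
    q=np.radians(111.1-30*i);p=np.r_[C+.066*np.array([np.cos(q),np.sin(q)]),.1];print(i,(w2p(t,[p])[0]-[332,130])*4.8+[360,0])
```

```text
[ 0.44560175 -0.40480942  0.16756907] [ 0.04939161  0.51332212 -0.14053842]
5 [647.38251074  85.0773328 ]
6 [682.86165354 127.96755742]
7 [692.86742419 181.54533022]
```

View pics/v7.png

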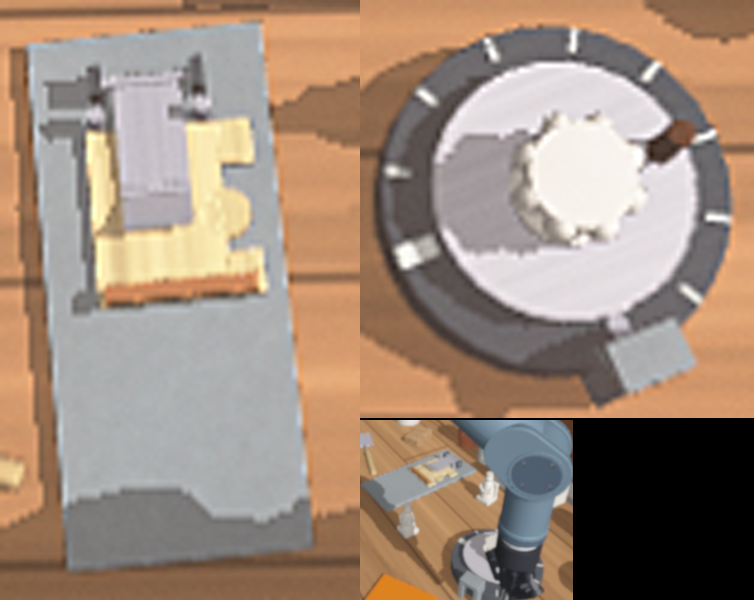

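Peg top at (682,132) is beside the sixth thin mark (704,136). Quick numeric check of the template's pose, then I'll hand in.

Run:
```python
from h import *
c=load('t7');f=lambda p,z:p2w(c,(np.array(p,float)+.5)/4.8-.5+np.array([200,105]),z)[:,:2]
ce=np.array([.6139,.201]);y=np.radians(4.63);Rb=np.array([[np.cos(y),-np.sin(y)],[np.sin(y),np.cos(y)]])
b=(f([(105,305),(264,290)],.030)-ce)@Rb;t=(f([(88,132),(250,118)],.020)-ce)@Rb
print('back',b.round(4),'front',t.round(4))
for q in(b,t): d=q[1]-q[0];print('skew deg',np.degrees(np.arctan2(d[0],-d[1])))
a0=load('top0')['frame'].astype(int);a1=c['frame'].astype(int)
for r in((slice(110,138),slice(284,310)),(slice(203,224),slice(288,312))): print('fig diff',abs(a0[r]-a1[r]).mean())
```

```text
back [[-0.0116  0.04  ]
 [-0.0115 -0.0634]] front [[ 0.1097  0.0429]
 [ 0.1089 -0.0651]]
skew deg 0.052318081408261385
skew deg -0.43587755926723865
fig diff 5.380952380952381
fig diff 23.74867724867725
```

```bash
python3 -c "
from bench import close_job;print(close_job())"
```

```text
the job is handed in; nothing more can be done
None
```

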